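# Start a spin on the bench centrifuge

## Robot

A 6-joint arm with a two-finger parallel gripper is mounted at the origin on the work surface. World frame = base frame: x ahead of the robot, y to its left, z up, the work surface at z = 0. Lengths are in mm, angles in rad, forces in N, time in s.
With the tool pointing down it reaches from about 275 to 750 mm from the base axis. Payload 10.2 kg.
Tool frame: the origin (TCP) lies between the finger pads; the fingertips stand 22 mm ahead of it and the grasp point (between the pads) lies 3 mm ahead of it (ctrl.nose_length is the distance from the TCP to the fingertips, in mm); y points along the fingers, z is the direction in which the jaws open and shut, and the axes are right-handed (so a half turn about y gives the same grasp; the last joint's range is limited). The gripper opens to 85 mm and grips with 20 to 120 N. Pads are 22 mm wide; open, the fingers measure 114 mm over their backs; the gripper's body (76 mm by 85 mm) begins 54 mm behind the grasp point. The pads swing forward as they close: fully open they stand 13 mm farther back than shut.
Start: joints at [0.945, 0.313, 1.498, -0, 1.331, -0.223], TCP at [205.811, 482.984, 253.294] pointing down, gripper open.
Joint ranges: [-2.94, 2.94], [-0.97, 2.17], [0.19, 2.56], [-1.23, 4.37], [0.02, 3.11], [-2.88, 2.88]. Speed limits (rad/s): [2.39, 2.39, 3.01, 3.14, 3.14, 3.14].

## Interface

Orientations are given as a unit quaternion [w, x, y, z].
In Python, from rig import ctrl, eyes, models gives the robot as it stands.
- The arm moves only by the shell command python3 -m crank 'ROWS' [FORCE]. ROWS is JSON, a list of rows, each an object with "dp": the shift along the tool's x, y, z in mm, a list of three; "roll": the turn about the tool's y in rad; "gripper": the closure in counts, from 0 (fully open) to 255 (shut). A call has 1 to 10 rows; each row is the pose to reach, as a shift and turn from the pose commanded when the call began, along the tool's axes at that moment; what a row does not reach only later rows make up. A row lasts 1/12 s, in which the tool goes at most 41.7 mm and 7.16 degrees, less where a joint would pass 70% of its speed; a pose out of reach is approached as far as the arm can. A call with a gripper value outside its range is refused whole. The fingers move at their own pace and stop on an object; FORCE is the grip in N (left out, the last holds). Time passes only in rows, so rows that repeat a pose let the fingers close. It gives the time, the measured TCP pose, the force and the opening at its end, in the units of the state.
- ctrl.sense(): the state, without advancing time (a new reading comes with each control period).
- eyes.capture(name): name is "scene" or "top"; returns a dict with "color" (384x512x3 uint8, red, green, blue), "fx", "fy", "cx", "cy" (pixels), "R" (3x3) and "t" (3): a world point X has camera coordinates R X + t. Camera axes: x right, y down, z forward; pixel columns grow to the right and rows downward; lengths in mm; the calibration is good to about 2 mm. A picture is of the moment at which its call begins. There is no depth.
- ctrl.finish_job(): hands the job in, once; it reports no verdict.
Trained networks look in a picture, given as the dict that the camera call returned (one of the last four; its "shot" number tells which), for a name from the list of things; names that differ only in an ending like _2 or _b are one class to them, and where a whole thing is asked for, a point or a joint stands for the part that bears it (a point fixed in the world has none). Each returns a list of dicts, best first, with "confidence" (0 to 1); they miss things now and then, are a little off and sometimes report something else, mostly with a low value. They report only what shows in the picture. A call takes as long as a camera call.
- models.spot_in(picture, label): "extent" ([centre column, centre row, width, height] in pixels, round what is visible of it).
- models.spot_point(picture, label): "centre" ([column, row] in pixels: a listed point, or the origin of a listed thing).
The state is a dict: "time_s": time; "joints": joint angles; "dq": joint speeds; "tau": joint torques, N m; "eef_pos": TCP position; "ee_rot": TCP orientation; "force": force on the tool from outside, world axes, zero at the start; "wrist_torque": the same for the moment, N m; "grip_width": opening from 0.0 (shut) to 1.0 (fully open).
Only numpy, scipy, OpenCV 4.12 (cv2) and the standard library are available. Lean on these libraries where they do the work, as an engineer would, in place of code of your own. Each camera call takes 0.05 s, during which the arm holds its last target. There are 200 camera calls.

## Task

The small bench centrifuge is already loaded: set it spinning. With the fingertips, first switch it on at the black rocker while the lid is still open, then push the lid all the way down without slamming it, and only then press the green start key fully in and let it go. Keep off the red stop key, do not swing the lid wide open or lean on the machine with anything but the fingers, and leave the beaker, the bottle and the tube rack standing where they are.

Things in the scene. Friction and masses are not known exactly. Their poses are not given: they have to be found in the camera images.
- centrifuge: White bench centrifuge, fixed; 300 deep (x) x 210 wide (y), deck 115 mm high. Origin: centre of underside; x from panel (front) to hinge (rear), z up; turned up to 0.3 rad. Front 100 mm is the grey panel, sloping up at 16.7 deg from 66 mm (front edge) to 96 mm high. On it, seen from the front, left to right: black rocker, green start key, red stop key; the dark display is flat.
- power_on_half (a point): Middle of the ON half (rear half, white dot) of the black rocker, moving with it. Each half 17 long x 22 mm wide; this point is 12 mm behind the pivot. Off: this half slopes up, rear end 12 mm above the panel; front half lies level, 5 mm above it. Pushed straight down (about 4 N) as far as it goes, 5 mm, it stays: level, 5 mm above the panel. Bezel 45 x 32, 2.5 mm high.
- power (a joint): Angle of the mains rocker, rad: 0 off, 0.42 on.
- start_top (a point): Centre of the top of the green start key, 26 x 26 mm, 7 mm above the panel; moves with the key. Axes: x up the slope to the rear, y to the machine's left, z out of the panel. The red key's centre is 54 mm to its right (-y).
- start (a joint): How far the green start key is pressed in, m: 0 free, 0.004 fully in. Sprung: about 2 N to start moving, 5 N fully in; it comes back when let go.
- stop_top (a point): Centre of the top face of the red stop key, same size and spring as the green one. Not to be pressed.
- stop (a joint): How far the red stop key is pressed in, m: 0 free, 0.004 fully in.
- lid_front (a point): Place to push: on the lid's outer (upper) face, mid-width, 26 mm from its front edge, 170 mm from the hinge; moves with the lid. Lid: grey frame, 195 mm hinge to edge, 190 wide, 14 thick, clear window 128 mm, blue lip at the front edge. Open, it slopes up from the hinge towards the panel side, outer face up and to the rear; closed, this point is 132 mm high. x to the hinge, z out of the face.
- lid_hinge (a point): Middle of the lid's hinge axis (along the centrifuge's y), 119 mm above the bench at the rear. The lid's outer face lies 13 mm out from this axis.
- lid (a joint): Lid opening, rad: 0 fully closed (hard stop), 0.75 to 1.1 at the start. Stiff friction hinge: it stays where it is left and takes about 2 N at the front to push down (up to 5 N straight down when widest open).
- beaker_mid (a point): Loose glass beaker, 60 mm across, 75 mm high; point at its centre, half-way up. Leave it alone.
- reagent_mid (a point): Loose amber reagent bottle, 60 mm across, 105 mm high; point at its centre, half-way up. Leave it alone.
- tube_rack_mid (a point): Loose orange rack of small tubes, 100 x 50 mm, 46 mm high; point at its centre, half-way up. Leave it alone.

How it is judged:
By the outcome, as a careful person would: the job done as asked, in the order asked, and still so for the second after the job is handed in, with the robot touching nothing.
It also fails if it takes over 48 s, if anything falls off the work surface, if the arm or the gripper's body presses on something with over 40 N, if the wrist force passes 120 N, or if a joint passes its speed limit or range.

## Working session

There is one attempt and no reset: what is moved stays moved. The work goes in short steps, Python scripts to look and compute and a shell command to move; the robot and the scene stay as the last step left them, time stands still between calls to the robot, and variables do not carry over. Pictures are saved under pics/ and viewed, about 8 in all and at most 12, crops included, and the job is handed in when it is done.

```bash
ls; mkdir -p pics; cat > h.py <<'E'
from rig import ctrl, eyes, models
import numpy as np, cv2
from scipy.spatial.transform import Rotation as Ro
from scipy.optimize import least_squares
def P(c,X):
    x=np.asarray(c["R"])@np.asarray(X,float)+np.asarray(c["t"]); return np.array([c["fx"]*x[0]/x[2]+c["cx"],c["fy"]*x[1]/x[2]+c["cy"]])
def tri(cs,ps):
    return least_squares(lambda X:np.concatenate([P(c,X)-p for c,p in zip(cs,ps)]),[450,0,100.]).x
def pose():
    s=ctrl.sense(); q=s["ee_rot"]; return np.array(s["eef_pos"]),Ro.from_quat([q[1],q[2],q[3],q[0]]).as_matrix()
def save(c,n,box=None,k=1):
    im=c["color"][:,:,::-1]
    if box: im=im[box[1]:box[3],box[0]:box[2]]
    cv2.imwrite("pics/"+n,cv2.resize(im,None,fx=k,fy=k,interpolation=cv2.INTER_CUBIC))
E
python3 - <<'E'
from h import *
np.set_printoptions(precision=3,suppress=True)
s=eyes.capture("scene");t=eyes.capture("top")
cv2.imwrite("pics/a.png",cv2.resize(np.vstack([s["color"],t["color"]])[:,:,::-1],(400,600)))
save(s,"s.png",k=1.5);save(t,"t.png",k=1.5)
for n in ["centrifuge","power_on_half","start_top","stop_top","lid_front","lid_hinge","beaker_mid","reagent_mid","tube_rack_mid"]:
    ps=[]
    for c in (s,t):
        r=models.spot_point(c,n); ps.append(r[0]["centre"] if r else None); print(n,[(np.round(a["centre"]),round(a["confidence"],2)) for a in r[:2]])
    if all(p is not None for p in ps):
        X=tri((s,t),ps); print("   ",X, [P(c,X)-p for c,p in zip((s,t),ps)])
print(pose(),ctrl.sense()["force"],ctrl.nose_length)
for c in (s,t): print(-np.array(c["R"]).T@c["t"])
E
```

```text
pics
centrifuge [(array([264., 224.]), 0.6)]
centrifuge [(array([264., 179.]), 0.58), (array([298., 221.]), 0.54)]
    [604.365  -5.604   1.065] [array([-1.584,  0.167]), array([-0.932, -1.26 ])]
power_on_half [(array([234., 172.]), 0.51)]
power_on_half []
start_top [(array([218., 193.]), 0.43)]
start_top [(array([348., 132.]), 0.52), (array([280., 226.]), 0.48)]
    [ 638.727 -162.758  364.566] [array([12.386, -1.067]), array([ 7.92 , 10.212])]
stop_top [(array([201., 211.]), 0.67), (array([321., 219.]), 0.62)]
stop_top [(array([297., 223.]), 0.7)]
    [491.061 -88.045  77.436] [array([ 2.175, -0.145]), array([1.337, 1.645])]
lid_front [(array([294., 164.]), 0.77), (array([318., 218.]), 0.49)]
lid_front [(array([260., 134.]), 0.79), (array([300., 225.]), 0.68)]
    [667.264   7.951 275.37 ] [array([-1.53,  0.2 ]), array([-0.85 , -1.224])]
lid_hinge [(array([320., 218.]), 0.82)]
lid_hinge [(array([248., 115.]), 0.58)]
    [738.909  31.649  97.783] [array([ 0.584, -0.084]), array([0.33 , 0.493])]
beaker_mid [(array([178., 261.]), 0.64)]
beaker_mid [(array([351., 223.]), 0.63)]
    [ 499.245 -215.105   36.484] [array([-2.297,  0.107]), array([-1.55 , -1.814])]
reagent_mid [(array([254., 302.]), 0.66)]
reagent_mid [(array([347., 130.]), 0.64), (array([263., 177.]), 0.5)]
    [ 714.952 -206.79    62.041] [array([ 0.987, -0.095]), array([0.67 , 0.884])]
tube_rack_mid [(array([255., 139.]), 0.78)]
tube_rack_mid [(array([178., 238.]), 0.58), (array([258., 133.]), 0.54)]
    [455.158 192.898  43.243] [array([-0.413,  0.044]), array([-0.212, -0.287])]
(array([205.799, 482.994, 253.29 ]), array([[ 0.92 ,  0.   ,  0.392],
       [-0.392, -0.   ,  0.92 ],
       [ 0.   , -1.   , -0.   ]])) [-0.183 -0.197  0.817] 22.0
[ 917.05  -508.373 1008.5  ]
[ 499.97    14.702 1212.694]
```

View images.

View pics/s.png

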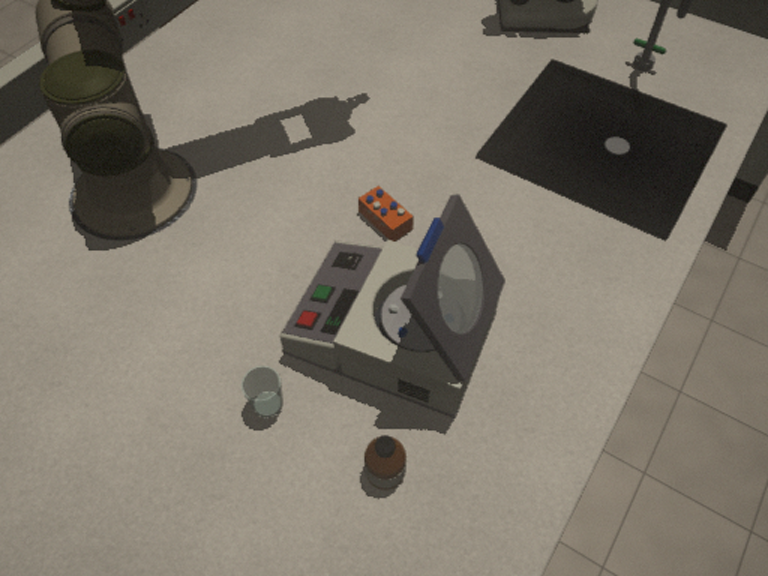

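View pics/t.png

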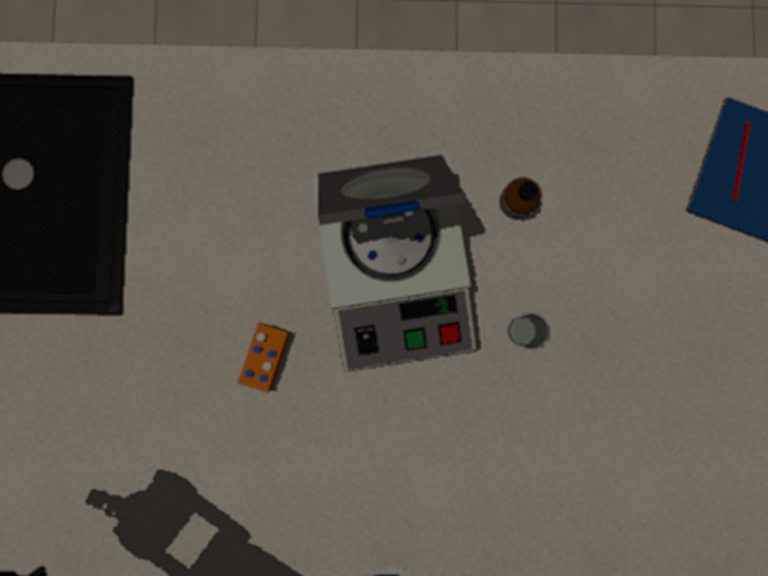

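```bash
cat >> h.py <<'E'
def mT(p): # machine->world
    x,y,a=p; R=Ro.from_euler("z",a).as_matrix(); return lambda X: R@np.asarray(X,float)+[x,y,0]
def lidpt(xh,th,d=170,v=0,o=13):
    return [xh-d*np.cos(th)+o*np.sin(th), v, 119+d*np.sin(th)+o*np.cos(th)]
def panel(u,v,h): # u = machine x, h normal height above panel
    sl=np.arctan(.3); return [u-h*np.sin(sl),v,66+.3*(u+150)+h*np.cos(sl)]
E
python3 - <<'E'
from h import *
np.set_printoptions(precision=3,suppress=True)
s=eyes.capture("scene");t=eyes.capture("top")
def col(c,k,box):
    im=c["color"].astype(int); o=[i for i in range(3) if i!=k]
    m=(im[:,:,k]>1.6*im[:,:,o].max(2))&(im[:,:,k]>40); b=np.zeros_like(m); b[box[1]:box[3],box[0]:box[2]]=1; v,u=np.nonzero(m&b); return np.array([u.mean(),v.mean()]),len(u)
g=[col(s,1,(190,180,235,210)),col(t,1,(260,212,290,240))]
r=[col(s,0,(190,200,220,225)),col(t,0,(285,210,312,235))]
print(g,r)
for q in (g,r): print(tri((s,t),[q[0][0],q[1][0]]))
rk=[np.array([348,260])/1.5,np.array([367,339])/1.5]; print("rocker",tri((s,t),rk))
f1=[np.array([335,243])/1.5,np.array([345,369])/1.5]; f2=[np.array([283,334])/1.5,np.array([473,352])/1.5]
print("front corners",tri((s,t),f1),tri((s,t),f2))
lf=[models.spot_point(c,"lid_front")[0]["centre"] for c in (s,t)]; lh=[models.spot_point(c,"lid_hinge")[0]["centre"] for c in (s,t)]
def res(p):
    T=mT(p[:3]); xh,th,ug,vg,vr=p[3:8]; e=[]
    for i,c in enumerate((s,t)):
        e+=[P(c,T(panel(ug,vg,7)))-g[i][0],P(c,T(panel(ug,vg-54,7)))-r[i][0],P(c,T(panel(p[8],vr,7)))-rk[i]]
        e+=[(P(c,T([-150,105,66]))-f1[i])*.5,(P(c,T([-150,-105,66]))-f2[i])*.5]
        e+=[(P(c,T(lidpt(xh,th)))-lf[i])*.7,(P(c,T([xh,0,119]))-lh[i])*.4]
    return np.concatenate(e+[[ (xh-145)/5]])
o=least_squares(res,[600,0,-.15,145,.9,-105,0,60,-105]); print(o.x,o.cost); print(o.fun.reshape(-1)[:-1].reshape(2,-1,2))
p=o.x;T=mT(p[:3]); print("green",T(panel(p[5],p[6],7)),"red",T(panel(p[5],p[6]-54,7)),"rock",T(panel(p[8],p[7],7)),"lidfront",T(lidpt(p[3],p[4])),"closed",T(lidpt(p[3],0)),"hinge",T([p[3],0,119]))
x0,y0,x1,y1=200,90,330,260
save(t,"tc.png",(x0,y0,x1,y1),3.5)
E
```

```text
[(array([214.339, 194.196]), 56), (array([276.5, 226. ]), 112)] [(array([204.396, 211.931]), 101), (array([299.324, 222.345]), 142)]
[486.663 -37.529  82.1  ]
[495.704 -90.324  80.101]
rocker [486.384  36.296  82.83 ]
front corners [437.838  68.894  60.661] [ 470.036 -127.817   59.982]Traceback (most recent call last):
  File "<stdin>", line 14, in <module>
IndexError: list index out of range
```

```bash
cat > fit.py <<'E'
from h import *
np.set_printoptions(precision=3,suppress=True)
s=eyes.capture("scene");t=eyes.capture("top")
A=np.array
g=[A([214.6,194.6]),A([276.5,226.])];r=[A([204.8,212.1]),A([299.3,222.4])]
rk=[A([348,260])/1.5,A([367,339])/1.5]
f1=[A([335,243])/1.5,A([345,369])/1.5]; f2=[A([283,334])/1.5,A([473,352])/1.5]
lf=[A([294,164]),A([260,134])]; lh=[A([320,218]),A([248,115])]
def res(p):
    T=mT(p[:3]); xh,th,ug,vg,vr=p[3:8]; e=[]
    for i,c in enumerate((s,t)):
        e+=[P(c,T(panel(ug,vg,7)))-g[i],P(c,T(panel(ug,vg-54,7)))-r[i],P(c,T(panel(p[8],vr,7)))-rk[i]]
        e+=[(P(c,T([-150,105,66]))-f1[i])*.5,(P(c,T([-150,-105,66]))-f2[i])*.5]
        e+=[(P(c,T(lidpt(xh,th)))-lf[i])*.7,(P(c,T([xh,0,119]))-lh[i])*.4]
    return np.concatenate(e+[[ (xh-145)/5]])
o=least_squares(res,[600,0,-.15,145,.9,-105,0,60,-105]); print(o.x,o.cost); print(o.fun[:-1].reshape(2,-1,2))
p=o.x;T=mT(p[:3]); print("green",T(panel(p[5],p[6],7)),"red",T(panel(p[5],p[6]-54,7)),"rock",T(panel(p[8],p[7],7)),"lidfront",T(lidpt(p[3],p[4])),"lid edge",T(lidpt(p[3],p[4],195)),"closed",T(lidpt(p[3],0)),"hinge",T([p[3],0,119]))
save(t,"tc.png",(200,90,330,260),3.5)
E
python3 fit.py
```

```text
[ 602.162   -2.752    0.181  141.24     1.039 -117.624  -13.49    58.421
 -104.496] 8.384124950466495
[[[-0.411 -0.399]
  [-0.399 -0.384]
  [-0.814 -0.488]
  [ 0.153 -1.401]
  [-1.062  0.547]
  [-0.721  0.697]
  [ 0.111 -0.542]]

 [[-0.094 -0.266]
  [ 0.206 -0.555]
  [-0.094 -0.719]
  [-1.031  0.548]
  [ 0.775 -1.314]
  [-1.327 -0.439]
  [ 1.634 -0.821]]]
green [486.916 -37.584  82.417] red [496.649 -90.7    82.417] rock [486.869  35.516  86.356] lidfront [667.244   9.174 272.078] lid edge [654.764   6.887 293.619] closed [573.873  -7.935 132.   ] hinge [741.089  22.705 119.   ]
```

View pics/tc.png

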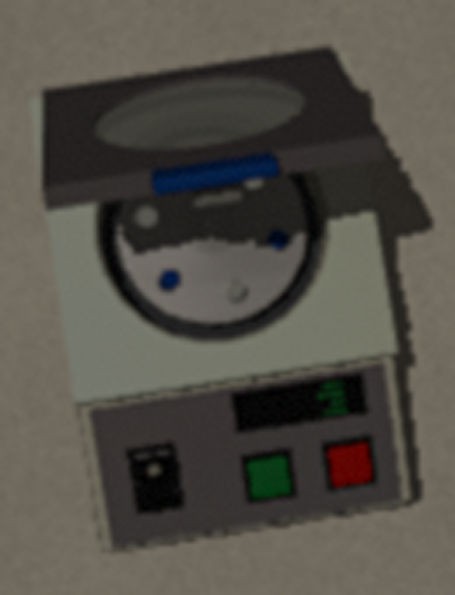

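The top crop shows the lid well open, with the rocker at crop (155,479) and its white dot at (153,469) on the rear half. The green key is at (269,476) and the red at (350,463). The fit puts the machine's yaw at about 0.17 and the lid angle at about 1.04. I'll shut the gripper and go above the rocker.

```bash
python3 -m crank '[{"dp":[438,0,-298],"roll":-0.573,"gripper":255},{"dp":[438,0,-298],"roll":-0.573,"gripper":255},{"dp":[438,0,-298],"roll":-0.573,"gripper":255},{"dp":[438,0,-298],"roll":-0.573,"gripper":255},{"dp":[438,0,-298],"roll":-0.573,"gripper":255},{"dp":[438,0,-298],"roll":-0.573,"gripper":255},{"dp":[438,0,-298],"roll":-0.573,"gripper":255},{"dp":[438,0,-298],"roll":-0.573,"gripper":255},{"dp":[438,0,-298],"roll":-0.573,"gripper":255},{"dp":[438,0,-298],"roll":-0.573,"gripper":255}]' 20
cat > go.py <<'E'
import sys
from h import *
np.set_printoptions(precision=2,suppress=True)
x=[float(a) for a in sys.argv[1:5]]; p,R=pose(); yaw=np.arctan2(R[1,0],R[0,0])
print("pos",p,"yaw",yaw,"dp",R.T@(np.array(x[:3])-p),"roll",yaw-x[3])
E
python3 go.py 492.3 37.3 147 0.17
```

```text
time_s: 2.08
eef_pos: [416.7, 154.2, 253.6]
ee_rot: [0.705, -0.705, -0.06, 0.06]
force: [1.3, 0.7, 0.4]
grip_width: 0.001
pos [416.72 154.24 253.63] yaw 0.17012482688880518 dp [  54.62  106.66 -128.05] roll 0.0001248268888051629
```

```bash
python3 -m crank '[{"dp":[54,60,-128],"roll":0,"gripper":255},{"dp":[54,60,-128],"roll":0,"gripper":255},{"dp":[54,60,-128],"roll":0,"gripper":255},{"dp":[54,60,-128],"roll":0,"gripper":255},{"dp":[54,60,-128],"roll":0,"gripper":255},{"dp":[54,60,-128],"roll":0,"gripper":255},{"dp":[54,60,-128],"roll":0,"gripper":255}]'
python3 go.py 492.3 37.3 147 0.17
```

```text
time_s: 2.67
eef_pos: [490.8, 39.7, 193.7]
ee_rot: [0.705, -0.704, -0.06, 0.06]
force: [-0.7, -0.3, 0.0]
grip_width: 0.002
pos [490.76  39.67 193.68] yaw 0.17042522703934593 dp [ 1.11 46.68 -2.6 ] roll 0.00042522703934591566
```

```bash
python3 -m crank '[{"dp":[1,25,-2.6],"roll":0,"gripper":255},{"dp":[1,47,-2.6],"roll":0,"gripper":255},{"dp":[1,47,-2.6],"roll":0,"gripper":255},{"dp":[1,47,-2.6],"roll":0,"gripper":255}]'
python3 - <<'E'
from h import *
s=eyes.capture("scene");t=eyes.capture("top")
p,R=pose();print(p)
a=cv2.resize(s["color"][140:245,180:290],None,fx=4,fy=4,interpolation=cv2.INTER_CUBIC)
c0=(180,140)
tip=p+R@[0,22,0]
for q,k in ((tip,(255,255,0)),(tip+R@[11,0,14],(0,255,255)),(tip+R@[-11,0,14],(0,255,255)),(tip+R@[11,0,-14],(0,255,255)),(tip+R@[-11,0,-14],(0,255,255)),(p,(255,0,255))):
    u=(P(s,q)-c0)*4; cv2.circle(a,tuple(int(i) for i in u),3,k,-1)
cv2.imwrite("pics/d.png",a[:,:,::-1])
E
```

```text
time_s: 3.0
eef_pos: [492.0, 37.7, 146.9]
ee_rot: [0.705, -0.704, -0.06, 0.061]
force: [0.3, -0.4, -0.0]
grip_width: 0.002
[492.90589845  37.29408094 148.01702631]
```

View pics/d.png

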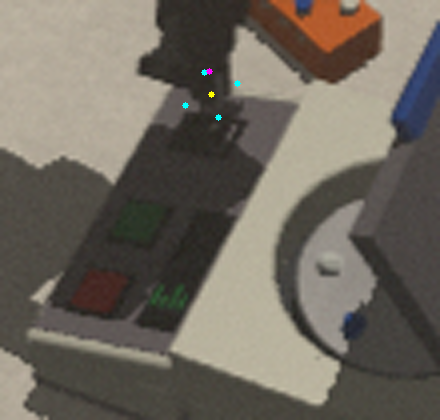

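```bash
python3 -m crank '[{"dp":[0,12,0],"roll":0,"gripper":255},{"dp":[0,20,0],"roll":0,"gripper":255},{"dp":[0,24,0],"roll":0,"gripper":255},{"dp":[0,26,0],"roll":0,"gripper":255},{"dp":[0,28,0],"roll":0,"gripper":255},{"dp":[0,29,0],"roll":0,"gripper":255}]'; python3 go.py 492.3 37.3 112 0.17
```

```text
time_s: 3.6
eef_pos: [492.5, 36.8, 117.5]
ee_rot: [-0.705, 0.705, 0.06, -0.06]
force: [0.4, 0.5, -0.0]
grip_width: -0.005
pos [492.52  36.79 117.52] yaw 0.17021263504485576 dp [-0.13  5.52  0.54] roll 0.0002126350448557468
```

```bash
for i in 1; do python3 -m crank '[{"dp":[0,1,0],"roll":0,"gripper":255},{"dp":[0,2,0],"roll":0,"gripper":255},{"dp":[0,2,0],"roll":0,"gripper":255}]'; done;  python3 -m crank '[{"dp":[0,1,0],"roll":0,"gripper":255},{"dp":[0,2,0],"roll":0,"gripper":255},{"dp":[0,2,0],"roll":0,"gripper":255}]'
```

```text
time_s: 3.85
eef_pos: [493.2, 36.8, 116.0]
ee_rot: [-0.704, 0.705, 0.061, -0.059]
force: [2.0, 0.7, 3.6]
grip_width: -0.0
time_s: 4.1
eef_pos: [493.5, 36.7, 114.2]
ee_rot: [-0.704, 0.705, 0.061, -0.059]
force: [4.4, 1.2, 4.6]
grip_width: -0.002
```

```bash
python3 -m crank '[{"dp":[0,1,0],"roll":0,"gripper":255},{"dp":[0,2,0],"roll":0,"gripper":255},{"dp":[0,2,0],"roll":0,"gripper":255}]';  python3 -m crank '[{"dp":[0,1,0],"roll":0,"gripper":255},{"dp":[0,2,0],"roll":0,"gripper":255},{"dp":[0,2,0],"roll":0,"gripper":255}]'
```

```text
time_s: 4.35
eef_pos: [493.0, 36.6, 111.8]
ee_rot: [-0.704, 0.705, 0.061, -0.059]
force: [3.1, 0.7, 3.5]
grip_width: 0.0
time_s: 4.6
eef_pos: [493.1, 36.7, 110.6]
ee_rot: [-0.704, 0.705, 0.061, -0.059]
force: [-0.4, 0.1, 14.5]
grip_width: -0.002
```

```bash
python3 -m crank '[{"dp":[0,-5,0],"roll":0,"gripper":255},{"dp":[0,-30,0],"roll":0,"gripper":255},{"dp":[0,-70,0],"roll":0,"gripper":255},{"dp":[0,-110,0],"roll":0,"gripper":255},{"dp":[0,-150,0],"roll":0,"gripper":255},{"dp":[-60,-200,0],"roll":0,"gripper":255},{"dp":[-90,-230,0],"roll":0,"gripper":255},{"dp":[-90,-230,0],"roll":0,"gripper":255},{"dp":[-90,-230,0],"roll":0,"gripper":255}]'
python3 - <<'E'
from h import *
s=eyes.capture("scene");t=eyes.capture("top")
a=cv2.resize(s["color"][150:240,180:270],(400,400),interpolation=cv2.INTER_CUBIC);b=cv2.resize(t["color"][190:250,220:320],(660,400),interpolation=cv2.INTER_CUBIC)[:,:400]
cv2.imwrite("pics/e.png",np.clip(np.hstack([a,b])*1.5,0,255)[:,:,::-1])
for c in (s,t):
  for n in("power_on_half","lid_front","start_top"): print(n,[(np.round(a["centre"],1),round(a["confidence"],2)) for a in models.spot_point(c,n)[:3]])
E
```

```text
time_s: 5.35
eef_pos: [401.2, 21.3, 343.6]
ee_rot: [-0.704, 0.705, 0.062, -0.058]
force: [-0.5, -0.4, 1.2]
grip_width: 0.003
power_on_half [(array([232. , 173.6]), 0.63)]
lid_front [(array([290.2, 163.1]), 0.9)]
start_top [(array([215.2, 193.1]), 0.46)]
power_on_half [(array([243. , 223.7]), 0.65)]
lid_front [(array([257.4, 135.9]), 0.61)]
start_top [(array([278.7, 227.5]), 0.55), (array([250.8, 116.3]), 0.44)][ WARN:0@1.507] global loadsave.cpp:1063 imwrite_ Unsupported depth image for selected encoder is fallbacked to CV_8U.
```

View pics/e.png

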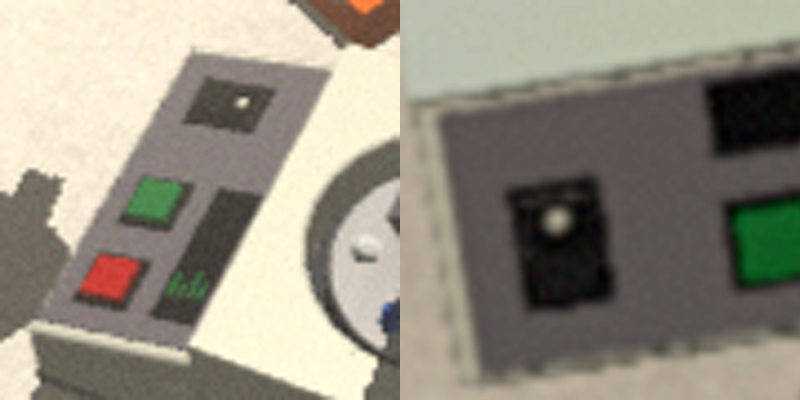

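```bash
python3 - <<'E'
from h import *
s=eyes.capture("scene");t=eyes.capture("top")
def dot(im,box,k):
    g=im[box[1]*k//1:box[3]*k//1] if 0 else cv2.resize(im,(512,384),interpolation=cv2.INTER_AREA)[box[1]:box[3],box[0]:box[2]].astype(float).mean(2)
    w=np.clip(g-np.percentile(g,60)-20,0,None); v,u=np.mgrid[box[1]:box[3],box[0]:box[2]]; return np.array([(u*w).sum()/w.sum(),(v*w).sum()/w.sum()])
bs,bt=(229,169,239,178),(239,219,249,229)
now=[dot(s["color"],bs,1),dot(t["color"],bt,1)]
old=[dot(cv2.imread("pics/s.png"),bs,1),dot(cv2.imread("pics/t.png"),bt,1)]
print(now,tri((s,t),now)); print(old,tri((s,t),old))
a=cv2.resize(s["color"],(768,576),interpolation=cv2.INTER_LINEAR)[225:360,270:405,::-1]; b=cv2.imread("pics/s.png")[225:360,270:405]
cv2.imwrite("pics/f.png",cv2.convertScaleAbs(cv2.resize(np.hstack([b,a])[:70],None,fx=2.9,fy=2.9,interpolation=cv2.INTER_CUBIC),alpha=1.6))
E
```

```text
[array([234.1684884 , 172.55825113]), array([243.34462561, 222.53997151])] [493.36242154  38.61916919  88.65672197]
[array([233.77981651, 171.41284404]), array([243.46136364, 223.42651515])] [491.75371139  38.53993013  92.24371283]
```

View pics/f.png

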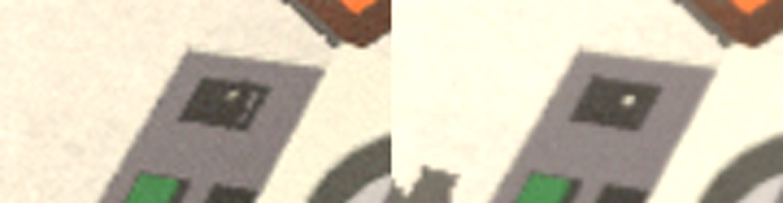

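The rocker is on: its dot dropped from z 92.2 to 88.7 mm and the face now looks flat. Next is the lid.

```bash
cat > lid.py <<'E'
from h import *
np.set_printoptions(precision=1,suppress=True)
MP=[602.2,-2.75,0.172]; XH=141.2
s=eyes.capture("scene");t=eyes.capture("top")
def q(n):
    r=[models.spot_point(c,n) for c in (s,t)]
    return tri((s,t),[a[0]["centre"] for a in r]) if all(r) else None
print("lid_front",q("lid_front"),"hinge",q("lid_hinge"))
p,R=pose();T=mT(MP);print("pos",p)
for th in (1.2,1.1,1.0,.9,.8,.7,.6,.5,.4,.3,.2,.1,0):
    E=np.array(lidpt(XH,th,165)); w=T(E+[11,0,22]); print(th,"TCP",w,"dp",R.T@(w-p))
E
python3 lid.py
```

```text
lid_front [666.1  10.3 259.4] hinge [738.   25.  115.9]
pos [403.7  21.5 339.3]
1.2 TCP [705.2  15.1 299.5] dp [296.1  39.8 -57.4]
1.1 TCP [689.8  12.5 293.9] dp [280.5  45.4 -57.4]
1.0 TCP [675.1   9.9 286.9] dp [265.5  52.4 -57.4]
0.9 TCP [661.1   7.5 278.3] dp [251.4  61.  -57.5]
0.8 TCP [648.1   5.2 268.4] dp [238.1  70.9 -57.5]
0.7 TCP [636.1   3.1 257.2] dp [225.9  82.1 -57.5]
0.6 TCP [625.2   1.2 244.9] dp [214.9  94.4 -57.5]
0.5 TCP [615.6  -0.4 231.5] dp [205.2 107.8 -57.5]
0.4 TCP [607.4  -1.8 217.2] dp [196.8 122.1 -57.6]
0.3 TCP [600.6  -3.  202.2] dp [190.  137.1 -57.6]
0.2 TCP [595.4  -3.9 186.5] dp [184.6 152.8 -57.6]
0.1 TCP [591.7  -4.6 170.4] dp [180.9 168.9 -57.6]
0 TCP [589.6  -4.9 154. ] dp [178.7 185.3 -57.6]
```

```bash
python3 -m crank '[{"dp":[0,-30,-10],"roll":0,"gripper":255},{"dp":[30,-35,-30],"roll":0,"gripper":255},{"dp":[65,-35,-57],"roll":0,"gripper":255},{"dp":[105,-35,-57],"roll":0,"gripper":255},{"dp":[145,-35,-57],"roll":0,"gripper":255},{"dp":[185,-35,-57],"roll":0,"gripper":255},{"dp":[225,-35,-57],"roll":0,"gripper":255},{"dp":[265,-35,-57],"roll":0,"gripper":255},{"dp":[296,-35,-57],"roll":0,"gripper":255},{"dp":[296,-35,-57],"roll":0,"gripper":255}]'; python3 go.py 705.2 15.1 299.5 0.172;
```

```text
time_s: 6.98
eef_pos: [708.2, 16.1, 370.1]
ee_rot: [0.705, -0.704, -0.059, 0.062]
force: [0.2, 0.3, -1.3]
grip_width: -0.003
pos [708.18  16.08 370.14] yaw 0.1709481333057474 dp [-2.86 70.65 -0.55] roll -0.0010518666942525845
```

```bash
python3 - <<'E'
from h import *
s=eyes.capture("scene");t=eyes.capture("top")
a=cv2.resize(s["color"][90:260,220:390],(400,400),interpolation=cv2.INTER_CUBIC);b=cv2.resize(t["color"][60:230,190:360],(400,400),interpolation=cv2.INTER_CUBIC)
cv2.imwrite("pics/g.png",cv2.convertScaleAbs(np.hstack([a,b])[:,:,::-1],alpha=1.5)); print(pose()[0])
E
```

```text
[706.27813826  15.6661463  371.62944761]
```

View pics/g.png

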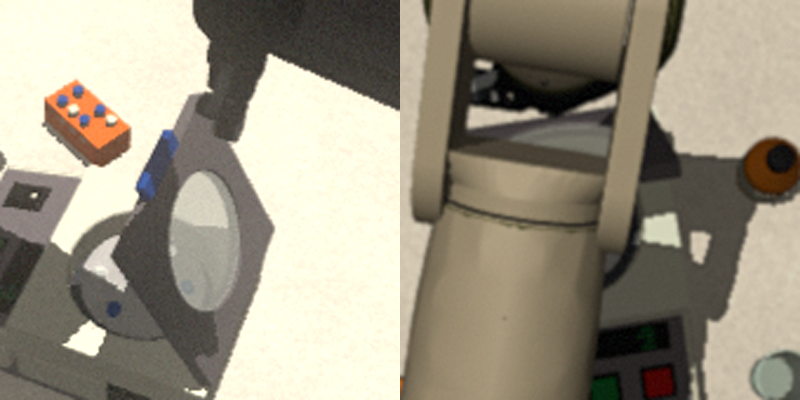

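The tip at scene crop (228,140) is above and behind the lid's raised edge, and the forearm is clear. Lowering behind the lid.

```bash
python3 -m crank '[{"dp":[0,20,0],"roll":0,"gripper":255},{"dp":[0,40,0],"roll":0,"gripper":255},{"dp":[0,60,0],"roll":0,"gripper":255},{"dp":[0,74,0],"roll":0,"gripper":255},{"dp":[0,74,0],"roll":0,"gripper":255},{"dp":[0,74,0],"roll":0,"gripper":255}]'; python3 -m crank '[{"dp":[-5,2,0],"roll":0,"gripper":255},{"dp":[-9,3.5,0],"roll":0,"gripper":255},{"dp":[-13,5,0],"roll":0,"gripper":255},{"dp":[-13,5,0],"roll":0,"gripper":255}]'; python3 lid.py
```

```text
time_s: 7.58
eef_pos: [704.3, 15.4, 301.4]
ee_rot: [-0.705, 0.705, 0.06, -0.06]
force: [0.3, -0.0, 1.0]
grip_width: -0.002
time_s: 7.92
eef_pos: [691.7, 13.2, 296.4]
ee_rot: [-0.704, 0.705, 0.06, -0.06]
force: [0.7, -0.1, -0.9]
grip_width: 0.002
lid_front [667.6   9.2 269. ] hinge None
pos [692.4  13.3 295.4]
1.2 TCP [705.2  15.1 299.5] dp [12.9 -4.1 -0.4]
1.1 TCP [689.8  12.5 293.9] dp [-2.6  1.4 -0.4]
1.0 TCP [675.1   9.9 286.9] dp [-17.6   8.5  -0.4]
0.9 TCP [661.1   7.5 278.3] dp [-31.8  17.   -0.4]
0.8 TCP [648.1   5.2 268.4] dp [-45.   26.9  -0.5]
0.7 TCP [636.1   3.1 257.2] dp [-57.2  38.1  -0.5]
0.6 TCP [625.2   1.2 244.9] dp [-68.2  50.5  -0.5]
0.5 TCP [615.6  -0.4 231.5] dp [-78.   63.9  -0.5]
0.4 TCP [607.4  -1.8 217.2] dp [-86.3  78.1  -0.5]
0.3 TCP [600.6  -3.  202.2] dp [-93.2  93.2  -0.5]
0.2 TCP [595.4  -3.9 186.5] dp [-98.5 108.8  -0.6]
0.1 TCP [591.7  -4.6 170.4] dp [-102.3  125.    -0.6]
0 TCP [589.6  -4.9 154. ] dp [-104.4  141.4   -0.6]
```

```bash
python3 -m crank '[{"dp":[-5,2.3,0],"roll":0,"gripper":255},{"dp":[-10,4.6,0],"roll":0,"gripper":255},{"dp":[-14,6.7,0],"roll":0,"gripper":255},{"dp":[-17.6,8.5,0],"roll":0,"gripper":255},{"dp":[-21,10.5,0],"roll":0,"gripper":255},{"dp":[-25,12.8,0],"roll":0,"gripper":255},{"dp":[-28,14.7,0],"roll":0,"gripper":255},{"dp":[-31.8,17,0],"roll":0,"gripper":255}]'; python3 lid.py
```

```text
time_s: 8.88
eef_pos: [660.7, 7.9, 278.4]
ee_rot: [-0.704, 0.705, 0.06, -0.06]
force: [1.5, -0.6, 1.5]
grip_width: 0.0
lid_front [649.5   3.2 264.4] hinge None
pos [660.9   7.9 278.1]
1.2 TCP [705.2  15.1 299.5] dp [ 44.9 -21.4  -0.4]
1.1 TCP [689.8  12.5 293.9] dp [ 29.3 -15.8  -0.4]
1.0 TCP [675.1   9.9 286.9] dp [14.3 -8.7 -0.5]
0.9 TCP [661.1   7.5 278.3] dp [ 0.2 -0.2 -0.5]
0.8 TCP [648.1   5.2 268.4] dp [-13.1   9.7  -0.5]
0.7 TCP [636.1   3.1 257.2] dp [-25.3  20.9  -0.5]
0.6 TCP [625.2   1.2 244.9] dp [-36.3  33.3  -0.5]
0.5 TCP [615.6  -0.4 231.5] dp [-46.   46.6  -0.6]
0.4 TCP [607.4  -1.8 217.2] dp [-54.3  60.9  -0.6]
0.3 TCP [600.6  -3.  202.2] dp [-61.2  76.   -0.6]
0.2 TCP [595.4  -3.9 186.5] dp [-66.5  91.6  -0.6]
0.1 TCP [591.7  -4.6 170.4] dp [-70.3 107.8  -0.6]
0 TCP [589.6  -4.9 154. ] dp [-72.4 124.2  -0.6]
```

Contact made (about 2 N) and the lid is following. Continuing along the arc.

```bash
python3 -m crank '[{"dp":[-4,3,0],"roll":0,"gripper":255},{"dp":[-8.5,6.3,0],"roll":0,"gripper":255},{"dp":[-13,9.7,0],"roll":0,"gripper":255},{"dp":[-17,13.3,0],"roll":0,"gripper":255},{"dp":[-21,17,0],"roll":0,"gripper":255},{"dp":[-25.3,20.9,0],"roll":0,"gripper":255},{"dp":[-29,25,0],"roll":0,"gripper":255},{"dp":[-32.8,29,0],"roll":0,"gripper":255},{"dp":[-36.3,33.3,0],"roll":0,"gripper":255}]'; python3 -m crank '[{"dp":[-3.3,4.5,0],"roll":0,"gripper":255},{"dp":[-6.5,9,0],"roll":0,"gripper":255},{"dp":[-9.7,13.3,0],"roll":0,"gripper":255},{"dp":[-12.5,18,0],"roll":0,"gripper":255},{"dp":[-15.3,22.8,0],"roll":0,"gripper":255},{"dp":[-18,27.6,0],"roll":0,"gripper":255}]'; python3 lid.py
```

```text
time_s: 9.93
eef_pos: [624.7, 1.7, 244.7]
ee_rot: [0.705, -0.705, -0.06, 0.06]
force: [-0.1, -0.0, 1.8]
grip_width: -0.001
time_s: 10.43
eef_pos: [607.1, -1.3, 216.9]
ee_rot: [0.705, -0.705, -0.06, 0.06]
force: [-0.0, 0.4, 2.5]
grip_width: -0.001
lid_front [586.9  -0.1 188.6] hinge [740.2  23.1 112.8]
pos [607.5  -1.3 217.5]
1.2 TCP [705.2  15.1 299.5] dp [ 99.1 -81.9  -0.4]
1.1 TCP [689.8  12.5 293.9] dp [ 83.5 -76.4  -0.4]
1.0 TCP [675.1   9.9 286.9] dp [ 68.5 -69.3  -0.4]
0.9 TCP [661.1   7.5 278.3] dp [ 54.3 -60.8  -0.5]
0.8 TCP [648.1   5.2 268.4] dp [ 41.1 -50.9  -0.5]
0.7 TCP [636.1   3.1 257.2] dp [ 28.9 -39.7  -0.5]
0.6 TCP [625.2   1.2 244.9] dp [ 17.9 -27.4  -0.5]
0.5 TCP [615.6  -0.4 231.5] dp [  8.1 -14.   -0.5]
0.4 TCP [607.4  -1.8 217.2] dp [-0.2  0.3 -0.6]
0.3 TCP [600.6  -3.  202.2] dp [-7.1 15.4 -0.6]
0.2 TCP [595.4  -3.9 186.5] dp [-12.4  31.   -0.6]
0.1 TCP [591.7  -4.6 170.4] dp [-16.2  47.1  -0.6]
0 TCP [589.6  -4.9 154. ] dp [-18.3  63.5  -0.6]
```

```bash
python3 -m crank '[{"dp":[-2.5,5,0],"roll":0,"gripper":255},{"dp":[-5,10,0],"roll":0,"gripper":255},{"dp":[-7,15.3,0],"roll":0,"gripper":255},{"dp":[-9,20.5,0],"roll":0,"gripper":255},{"dp":[-10.8,25.7,0],"roll":0,"gripper":255},{"dp":[-12.4,31,0],"roll":0,"gripper":255},{"dp":[-13.8,36,0],"roll":0,"gripper":255},{"dp":[-15,41,0],"roll":0,"gripper":255},{"dp":[-16.2,46,0],"roll":0,"gripper":255}]'; python3 -m crank '[{"dp":[-1,3,0],"roll":0,"gripper":255},{"dp":[-1.5,6,0],"roll":0,"gripper":255},{"dp":[-1.8,8.5,0],"roll":0,"gripper":255},{"dp":[-2,11,0],"roll":0,"gripper":255},{"dp":[-2,12.5,0],"roll":0,"gripper":255}]'
```

```text
time_s: 11.48
eef_pos: [591.3, -4.0, 170.9]
ee_rot: [0.705, -0.705, -0.06, 0.06]
force: [0.2, -0.5, 1.2]
grip_width: -0.003
time_s: 11.9
eef_pos: [589.3, -4.3, 158.6]
ee_rot: [0.705, -0.705, -0.06, 0.06]
force: [-1.4, 0.2, 0.7]
grip_width: 0.006
```

```bash
python3 -m crank '[{"dp":[0,1,0],"roll":0,"gripper":255},{"dp":[0,2,0],"roll":0,"gripper":255},{"dp":[0,2,0],"roll":0,"gripper":255}]'
```

```text
time_s: 12.15
eef_pos: [589.5, -4.4, 156.8]
ee_rot: [0.705, -0.705, -0.06, 0.06]
force: [-0.3, 1.4, -0.5]
grip_width: 0.001
```

```bash
python3 -m crank '[{"dp":[0,1,0],"roll":0,"gripper":255},{"dp":[0,2,0],"roll":0,"gripper":255},{"dp":[0,2,0],"roll":0,"gripper":255}]';python3 -m crank '[{"dp":[0,1,0],"roll":0,"gripper":255},{"dp":[0,1,0],"roll":0,"gripper":255},{"dp":[0,1,0],"roll":0,"gripper":255}]'
```

```text
time_s: 12.4
eef_pos: [589.5, -4.4, 154.8]
ee_rot: [-0.705, 0.705, 0.06, -0.06]
force: [-0.6, -0.6, 0.6]
grip_width: 0.002
time_s: 12.65
eef_pos: [589.5, -4.4, 154.1]
ee_rot: [-0.705, 0.705, 0.06, -0.06]
force: [-0.9, -0.0, 0.5]
grip_width: 0.002
```

```bash
python3 -m crank '[{"dp":[0,1,0],"roll":0,"gripper":255},{"dp":[0,1.5,0],"roll":0,"gripper":255},{"dp":[0,1.5,0],"roll":0,"gripper":255}]';python3 -m crank '[{"dp":[0,1,0],"roll":0,"gripper":255},{"dp":[0,1,0],"roll":0,"gripper":255},{"dp":[0,1,0],"roll":0,"gripper":255}]'
```

```text
time_s: 12.9
eef_pos: [589.6, -4.4, 153.9]
ee_rot: [-0.704, 0.705, 0.061, -0.06]
force: [-5.2, 0.6, 12.0]
grip_width: -0.002
time_s: 13.15
eef_pos: [589.6, -4.4, 153.8]
ee_rot: [-0.704, 0.705, 0.061, -0.06]
force: [-8.1, 1.3, 18.0]
grip_width: 0.004
```

The hard stop is at tip z 131.9, which matches closed (132). Lifting off and moving above the green key.

```bash
python3 -m crank '[{"dp":[0,-3,0],"roll":0,"gripper":255},{"dp":[0,-8,0],"roll":0,"gripper":255},{"dp":[0,-40,0],"roll":0,"gripper":255},{"dp":[-30,-60,-6],"roll":0,"gripper":255},{"dp":[-65,-60,-12],"roll":0,"gripper":255},{"dp":[-100,-60,-16],"roll":0,"gripper":255},{"dp":[-115,-60,-16],"roll":0,"gripper":255},{"dp":[-115,-60,-16],"roll":0,"gripper":255}]'
python3 go.py 482.5 -38.4 135 0.172
python3 - <<'E'
from h import *
s=eyes.capture("scene")
save(s,"i.png",(170,110,370,270),3)
E
```

```text
time_s: 13.82
eef_pos: [476.6, -40.0, 211.8]
ee_rot: [0.705, -0.705, -0.059, 0.06]
force: [-0.9, -0.3, -0.0]
grip_width: 0.001
pos [476.59 -39.96 211.77] yaw 0.16892724421565328 dp [ 6.14 76.77  0.53] roll -0.003072755784346709
```

View pics/i.png

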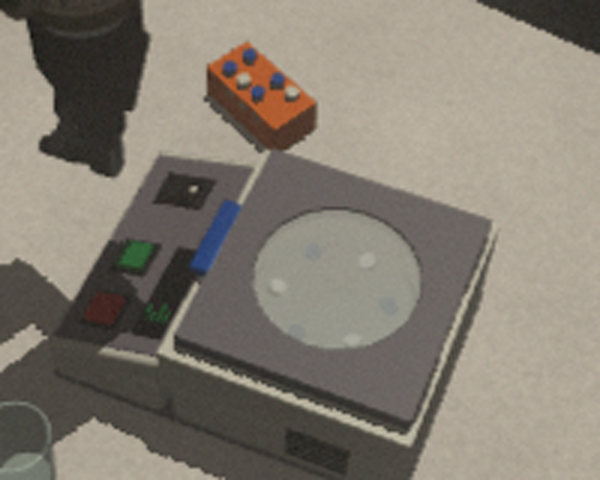

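The lid lies closed and flush, the rocker dot is at (193,189), and the green key is clear at (136,256). Going down over the green key.

```bash
python3 -m crank '[{"dp":[6,20,0.5],"roll":0,"gripper":255},{"dp":[6,45,0.5],"roll":0,"gripper":255},{"dp":[6,65,0.5],"roll":0,"gripper":255},{"dp":[6,77,0.5],"roll":0,"gripper":255},{"dp":[6,85,0.5],"roll":0,"gripper":255},{"dp":[6,90,0.5],"roll":0,"gripper":255},{"dp":[6,92,0.5],"roll":0,"gripper":255},{"dp":[6,92,0.5],"roll":0,"gripper":255}]'
python3 - <<'E'
from h import *
s=eyes.capture("scene");print(pose()[0]); save(s,"j.png",(180,150,260,230),6)
E
python3 go.py 482.5 -38.4 102 0.172
```

```text
time_s: 14.53
eef_pos: [485.0, -38.1, 119.5]
ee_rot: [-0.705, 0.705, 0.06, -0.06]
force: [0.8, -0.0, -0.4]
grip_width: 0.004
[485.08712806 -38.14625936 119.88814354]
pos [485.09 -38.15 119.89] yaw 0.1703458174717144 dp [-2.61 17.89  0.2 ] roll -0.001654182528285586
```

View pics/j.png

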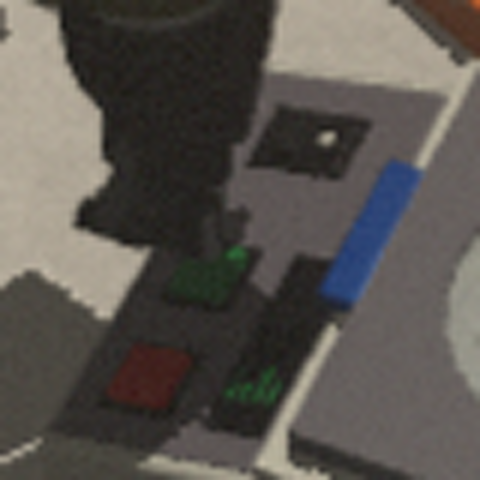

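```bash
python3 - <<'E'
from h import *
s=eyes.capture("scene");p,R=pose();im=s["color"][130:230,170:270]
a=cv2.convertScaleAbs(cv2.resize(im,None,fx=6,fy=6,interpolation=cv2.INTER_CUBIC),alpha=2.2)
def box(h,hx,hz,k):
    q=[(P(s,p+R@[i*hx,h,j*hz])-[170,130]+.5)*6 for i,j in((-1,-1),(-1,1),(1,1),(1,-1))]
    cv2.polylines(a,[np.int32(q)],True,k,1); print(h,np.round(q))
box(22,11,14,(255,255,0)); box(9,11,14,(0,255,255)); box(-51,38,42,(255,0,255)); 
T=mT([602.2,-2.75,.172]); q=[(P(s,T(panel(-117.6+i*13,-13.5+j*13,7)))-[170,130]+.5)*6 for i,j in((-1,-1),(-1,1),(1,1),(1,-1))]
cv2.polylines(a,[np.int32(q)],True,(255,255,255),1)
cv2.imwrite("pics/k.png",a[:,:,::-1])
E
```

```text
22 [[220. 383.]
 [251. 330.]
 [300. 348.]
 [270. 401.]]
9 [[217. 365.]
 [248. 311.]
 [298. 329.]
 [267. 382.]]
-51 [[103. 307.]
 [204. 145.]
 [382. 205.]
 [287. 372.]]
```

View pics/k.png

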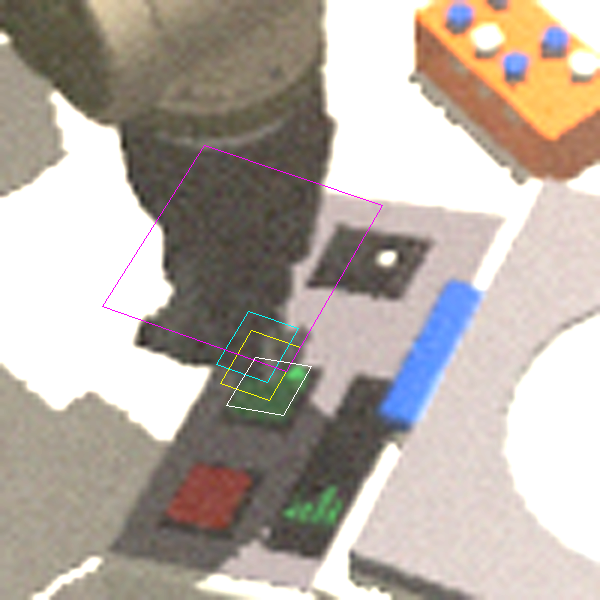

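The tip outline (yellow) will land on the green key, slightly to the front of its middle. The dark bulge at (150,335) is the knuckle well above the tip, and the red key at (205,495) is far off. Pressing.

```bash
python3 -m crank '[{"dp":[-2,5,0],"roll":0,"gripper":255},{"dp":[-2,10,0],"roll":0,"gripper":255},{"dp":[-2,12,0],"roll":0,"gripper":255},{"dp":[-2,13,0],"roll":0,"gripper":255},{"dp":[-2,13,0],"roll":0,"gripper":255}]';python3 -m crank '[{"dp":[0,1,0],"roll":0,"gripper":255},{"dp":[0,2,0],"roll":0,"gripper":255},{"dp":[0,2,0],"roll":0,"gripper":255}]'
```

```text
time_s: 15.05
eef_pos: [482.5, -38.4, 106.3]
ee_rot: [0.705, -0.704, -0.06, 0.06]
force: [0.1, -0.1, 1.2]
grip_width: 0.003
time_s: 15.3
eef_pos: [483.0, -38.4, 104.6]
ee_rot: [-0.705, 0.705, 0.06, -0.06]
force: [-0.2, 0.9, 3.5]
grip_width: -0.001
```

```bash
python3 -m crank '[{"dp":[0,1,0],"roll":0,"gripper":255},{"dp":[0,2,0],"roll":0,"gripper":255},{"dp":[0,2,0],"roll":0,"gripper":255}]';python3 -m crank '[{"dp":[0,1,0],"roll":0,"gripper":255},{"dp":[0,1,0],"roll":0,"gripper":255},{"dp":[0,1,0],"roll":0,"gripper":255}]'; python3 -m crank '[{"dp":[0,1,0],"roll":0,"gripper":255},{"dp":[0,1,0],"roll":0,"gripper":255},{"dp":[0,1,0],"roll":0,"gripper":255}]'
```

```text
time_s: 15.55
eef_pos: [483.1, -38.5, 102.7]
ee_rot: [-0.704, 0.705, 0.061, -0.06]
force: [1.9, 1.5, 4.6]
grip_width: -0.002
time_s: 15.8
eef_pos: [483.2, -38.6, 102.0]
ee_rot: [-0.704, 0.705, 0.061, -0.06]
force: [1.2, 1.1, 6.4]
grip_width: -0.002
time_s: 16.05
eef_pos: [483.3, -38.6, 101.7]
ee_rot: [-0.704, 0.705, 0.061, -0.059]
force: [-3.0, 2.0, 14.6]
grip_width: 0.001
```

```bash
python3 -m crank '[{"dp":[0,0.5,0],"roll":0,"gripper":255},{"dp":[0,0.5,0],"roll":0,"gripper":255},{"dp":[0,-2,0],"roll":0,"gripper":255},{"dp":[0,-8,0],"roll":0,"gripper":255},{"dp":[0,-30,0],"roll":0,"gripper":255},{"dp":[0,-70,0],"roll":0,"gripper":255},{"dp":[-35,-100,0],"roll":0,"gripper":255},{"dp":[-75,-130,0],"roll":0,"gripper":255},{"dp":[-100,-160,0],"roll":0,"gripper":255},{"dp":[-100,-170,0],"roll":0,"gripper":255}]'
python3 - <<'E'
from h import *
s=eyes.capture("scene");t=eyes.capture("top");print(pose()[0],ctrl.sense()["force"])
a=cv2.resize(s["color"][130:320,160:350],(400,400),interpolation=cv2.INTER_CUBIC);b=cv2.resize(t["color"][90:280,170:360],(400,400),interpolation=cv2.INTER_CUBIC)
cv2.imwrite("pics/l.png",cv2.convertScaleAbs(np.hstack([a,b])[:,:,::-1],alpha=1.6))
E
```

```text
time_s: 16.88
eef_pos: [381.5, -55.5, 272.8]
ee_rot: [-0.704, 0.705, 0.06, -0.06]
force: [-0.2, -1.4, 1.0]
grip_width: 0.002
[383.86946135 -55.92538235 272.99722396] [-0.15840902 -0.71995883 -0.65095924]
```

View pics/l.png

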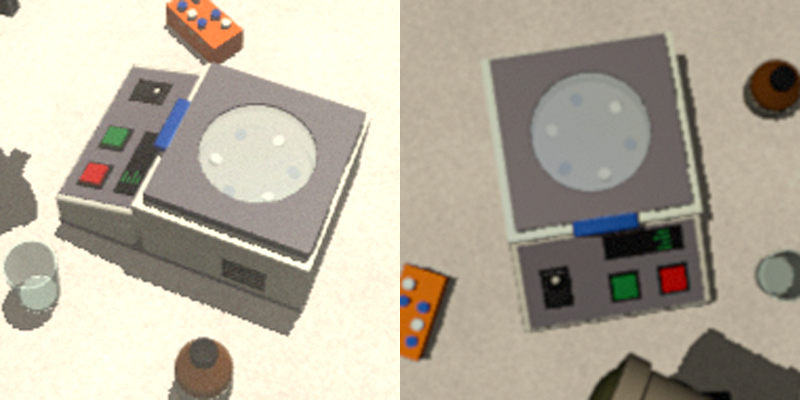

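The final view shows the lid shut, the rocker dot side down, both keys up, and the beaker, bottle and rack in place. Handing in.

```bash
python3 -c "
from rig import ctrl; print(ctrl.finish_job())"
```

```text
the job is handed in; nothing more can be done
None
```

All three steps were carried out in the order asked, and the job is handed in after about 17 s of robot time. I can't confirm that the rotor is spinning.

- **Rocker:** I pressed the rear half with the shut fingertips until it bottomed out at 14.5 N, with the lid still open. Afterwards its white dot had dropped from z 92.2 to 88.7 mm, as expected for "on".
- **Lid:** I pushed it down along its arc at about 2 N and stopped on the hard stop at 131.9 mm, where 132 mm is fully closed. The force there was about 18 N upward, 20 N in total.
- **Green key:** I pressed it about 4 mm until the force jumped to 14.6 N, which I took as fully in, then released it. The fingertips stayed clear of the red key.

The last pictures show the lid flush and both keys up. The beaker, bottle and rack look undisturbed, and the arm is clear with only noise on the force reading.

- **Rotor not confirmed:** the tubes seen through the window were in the same place before and after the start press. That a start took place rests only on the key's travel and force.
- **Detector gaps:** the networks missed or misplaced a few points, such as the hinge and the start key, so I fitted the machine's pose partly from pixels read off the pictures.

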